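# Press home the lid pins of a pump control box, crosswise

## Robot

A 6-joint arm with a two-finger parallel gripper is mounted at the origin on the work surface. World frame = base frame: x ahead of the robot, y to its left, z up, the work surface at z = 0. Lengths are in m, angles in rad, forces in N, time in s.
With the tool pointing down it reaches from about 0.25 to 0.725 m from the base axis. Payload 4 kg.
Tool frame: the origin (TCP) lies on the centre line of the jaws, within the pads' length; the fingertips stand 14 mm ahead of it and the grasp point (between the pads) lies 5 mm behind it; z points along the fingers, x is the direction in which the jaws open and shut, and the axes are right-handed (so a half turn about z gives the same grasp; the last joint's range is limited). The gripper opens to 85 mm and grips with 20 to 120 N. Pads are 22 mm wide; open, the fingers measure 114 mm over their backs; the gripper's body (76 mm by 85 mm) begins 54 mm behind the grasp point. The pads swing forward as they close: fully open they stand 13 mm farther back than shut.
Start: joints at [1.251, 0.241, 0.005, 1.335, 0, 1.571], TCP at [0.157, 0.475, 0.245] pointing down, gripper open.
Joint ranges: [-2.72, 2.72], [-1.05, 1.87], [-1.09, 1.28], [-1.99, 2.15], [-1.42, 1.44], [-3.14, 3.14]. Speed limits (rad/s): [2.79, 2.79, 3.14, 3.14, 3.14, 3.14].

## Interface

Orientations are given as a unit quaternion [x, y, z, w].
In Python, from workcell import bot gives the robot as it stands.
- The arm moves only by the tool play_rows, never from a script. Its argument "motion" is a list of rows, each an object with "fingers": the closure, from -1 (fully open) to 1 (shut), so that 0 is half open; "translation": the shift along the tool's x, y, z in cm, a list of three; "roll": the turn about the tool's z in degrees. A call has 1 to 20 rows; each row is the pose to reach, as a shift and turn from the pose commanded when the call began, along the tool's axes at that moment; what a row does not reach only later rows make up. A row lasts 1/12 s, in which the tool goes at most 41.7 mm and 7.16 degrees, less where a joint would pass 70% of its speed; a pose out of reach is approached as far as the arm can. A call with a gripper value outside its range is refused whole. The fingers move at their own pace and stop on an object; the grip force is fixed at half the most. Time passes only in rows, so rows that repeat a pose let the fingers close. It gives the time, the measured TCP pose, the force and the opening at its end, in the units of the state.
- bot.get_obs(): the state, without advancing time (a new reading comes with each control period).
- bot.camera(name): name is "scene" or "top" or "wrist"; returns a dict with "pixels" (420x560x3 uint8, red, green, blue), "intrinsics" (3x3 intrinsics, pixels), "world_to_cam" (4x4, takes a point from world to camera coordinates). Camera axes: x right, y down, z forward; pixel columns grow to the right and rows downward; lengths in m; the calibration is good to about 2 mm. A picture is of the moment at which its call begins. There is no depth.
- bot.job_done(): hands the job in, once; it reports no verdict.
The state is a dict: "clock": time; "joint_pos": joint angles; "joint_vel": joint speeds; "tau": joint torques, N m; "eef_pos": TCP position; "tool_rot": TCP orientation; "ft_force": force on the tool from outside, world axes, zero at the start; "ft_torque": the same for the moment, N m; "grip_width": finger opening in m.
Only numpy, scipy, OpenCV 4.12 (cv2) and the standard library are available. Lean on these libraries where they do the work, as an engineer would, in place of code of your own. Each camera call takes 0.05 s, during which the arm holds its last target. There are 200 camera calls.

## Task

Close up the grey pump control box on the bench: with the fingertips, press its four black lid pins fully home one at a time, crosswise so that the seal beds evenly: first the pin at the corner nearest the red switch, then the one diagonally opposite, then the other one at the cable-gland end, and last the one that remains. Press each gently, touch the box with nothing but the fingers, do not lift it, and leave it and the things around it where they are.

Things in the scene. Friction and masses are not known exactly. Their poses are not given: they have to be found in the camera images.
- box: Pump control box, loose on the bench, 1.5 kg: mid-grey base, pale lid 204 x 154 mm, flat lid top 85 mm above the bench. Origin: centre of the underside; z up, x along its length. Two black cable glands on the +x end reach x = 129 mm. A fixed red rocker switch, 34 x 26 mm, 5 mm high, is on the lid at x = -35, y = 25 mm. The pins stand at x = +-82, y = +-57 mm.
- pin1_head (a point): Centre of the head top of the first pin, at the corner nearest the red switch (box x = -82, y = 57 mm). All four are alike: black push-in pins, round head 18 mm across, 5 mm thick, on a 9 mm shank, sliding straight down. Head tops are 98 to 102 mm above the bench before pressing and 90 mm when fully home, head flat on the lid. z is up.
- pin2_head (a point): Centre of the head top of the second pin, diagonally opposite the first, at the cable-gland end (box x = +82, y = -57 mm).
- pin3_head (a point): Centre of the head top of the third pin, the other one at the cable-gland end (box x = +82, y = +57 mm).
- pin4_head (a point): Centre of the head top of the fourth pin, diagonally opposite the third (box x = -82, y = -57 mm).
- pin1 (a joint): How far the first pin is pressed down, in m: 0 to 0.004 at the start, 0.012 fully home (hard stop). It slides stiffly under about 4 N, stays where it is left and does not spring back.
- pin2 (a joint): The same for the second pin.
- pin3 (a joint): The same for the third pin.
- pin4 (a joint): The same for the fourth pin.
- screwdriver: Bystander: screwdriver about 200 mm long lying beside the box on its -y side, roughly parallel to the box's length. Origin: underside near its middle, x along the shaft.
- capacitor: Bystander: round motor capacitor, aluminium with a blue sleeve, 40 mm across and 83 mm tall with its tags, standing beyond the gland end of the box. Origin: centre of the underside.
- impeller: Bystander: brass pump impeller, 70 mm across, 26 mm tall, lying near the -x end of the box. Origin: centre of the underside.
- spray_can: Bystander: blue and yellow spray can, 57 mm across, 190 mm tall, standing to the far left of the box. Origin: centre of the underside.

How it is judged:
By the outcome, as a careful person would: the job done as asked, in the order asked, and still so for the second after the job is handed in, with the robot touching nothing.
It also fails if it takes over 48 s, if anything falls off the work surface, if the arm or the gripper's body presses on something with over 40 N, if the wrist force passes 120 N, or if a joint passes its speed limit or range.

## Working session

There is one attempt and no reset: what is moved stays moved. The work goes in short steps, Python scripts to look and compute and a tool call to move; the robot and the scene stay as the last step left them, time stands still between calls to the robot, and variables do not carry over. Pictures are saved under pics/ and viewed, about 8 in all and at most 12, crops included, and the job is handed in when it is done.

Besides the shell and the picture viewer there is one more tool, called after ">>>" as a command line: name --argument value ..., lists and objects as JSON in quotes. play_rows: Moves the arm, as the interface text tells. Its arguments: {"type":"object","properties":{"motion":{"type":"array","items":{"type":"object","properties":{"fingers":{"type":"number"},"translation":{"type":"array","items":{"type":"number"}},"roll":{"type":"number"}}}}},"required":["motion"]}

```bash
mkdir -p pics
python3 - <<'E'
from workcell import bot
import cv2,numpy as np
for n in ("scene","top"):
    c=bot.camera(n); cv2.imwrite(f"pics/{n}0.png",c["pixels"][:,:,::-1]); np.savez(f"{n}0.npz",**c)
    w=np.linalg.inv(c["world_to_cam"]); print(n,w[:3,3].round(3),w[:3,2].round(2))
print(bot.get_obs())
E
```

```text
scene [1.158 0.087 0.909] [-0.57  0.04 -0.82]
top [0.396 0.135 1.025] [ 0.21  0.01 -0.98]
{'clock': 0.1, 'joint_pos': array([1.25098556e+00, 2.41356430e-01, 3.88140705e-03, 1.33518568e+00,
       4.75811641e-05, 1.57080368e+00]), 'joint_vel': array([-0.00272429, -0.00124691, -0.000376  , -0.00027958, -0.00179309,
       -0.00176252]), 'tau': array([ 3.14935769e-04, -3.73136866e+01,  2.53011024e+01,  1.08651703e-02,
        4.78458003e-05, -2.79413250e-06]), 'eef_pos': array([0.15701595, 0.47415527, 0.24450113]), 'tool_rot': array([ 8.10676511e-01,  5.85493574e-01, -7.69630234e-04,  5.26510715e-04]), 'ft_force': array([ 0.18443994,  0.51082114, -0.19213088]), 'ft_torque': array([ 0.01517219,  0.01553624, -0.01252302]), 'grip_width': 0.08521077532008418}
```

View pics/top0.png

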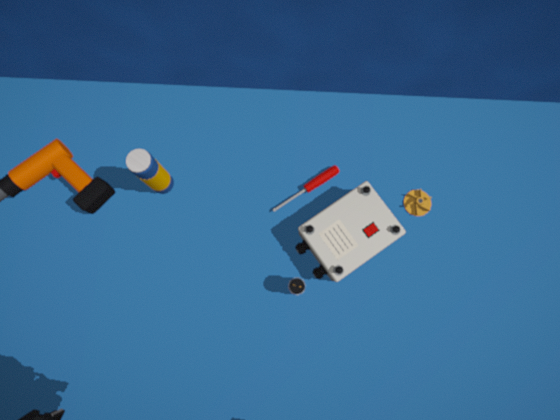

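View pics/scene0.png

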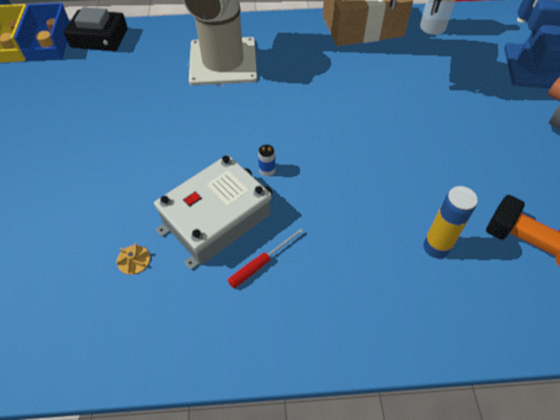

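The top view shows the box centred near (352,232), with the switch at (371,230) and the glands at its left end. So the pins are pin1 (395,229), pin2 (309,230), pin3 (338,269) and pin4 (365,189). In the scene view they are at about (165,200), (259,190), (226,160) and (197,234). The arm is clear of them in both views.

```bash
cat > h.py <<'E'
import numpy as np,cv2
def ray(c,uv):
    T=np.linalg.inv(c["world_to_cam"]); d=T[:3,:3]@np.linalg.solve(c["intrinsics"],[uv[0],uv[1],1.]); return T[:3,3],d
def onplane(c,uv,z):
    o,d=ray(c,uv); return o+d*(z-o[2])/d[2]
def proj(c,p):
    q=c["world_to_cam"]@np.r_[p,1]; q=c["intrinsics"]@q[:3]; return q[:2]/q[2]
def dark(c,uv,r=9,t=60):
    g=c["pixels"].max(2); m=(g<t).astype(np.uint8)
    n,l,s,ce=cv2.connectedComponentsWithStats(m)
    i=[k for k in range(1,n) if s[k,4]>15 and np.hypot(*(ce[k]-uv))<r]
    return [(ce[k],s[k]) for k in i]
def tri(c1,u1,c2,u2):
    P=[c["intrinsics"]@c["world_to_cam"][:3] for c in(c1,c2)]
    X=cv2.triangulatePoints(P[0],P[1],np.array(u1,float),np.array(u2,float)).ravel(); return X[:3]/X[3]
BOX=np.array([[-82,57],[82,-57],[82,57],[-82,-57]])/1000
def fit(P):  # rigid 2D: P=R BOX+t
    Q=P-P.mean(0); B=BOX-BOX.mean(0)
    a=np.arctan2((B[:,0]*Q[:,1]-B[:,1]*Q[:,0]).sum(),(B*Q).sum())
    R=np.array([[np.cos(a),-np.sin(a)],[np.sin(a),np.cos(a)]]); t=P.mean(0); return a,t,BOX@R.T+t
E
python3 - <<'E'
from h import *
c={n:dict(np.load(f"{n}0.npz")) for n in("top","scene")}
g={"top":[(395,229),(309,230),(338,269),(365,189)],"scene":[(165,200),(259,190),(226,160),(197,234)]}
U={}
for n in g:
    U[n]=[]
    for u in g[n]:
        d=dark(c[n],u); print(n,u,[(x.round(1),s.tolist()) for x,s in d]); U[n].append(d[0][0] if d else u)
P=np.array([tri(c["top"],a,c["scene"],b) for a,b in zip(U["top"],U["scene"])]); print(P.round(4))
for n in g:
    Q=np.array([onplane(c[n],u,.097)[:2] for u in U[n]]); a,t,F=fit(Q); print(n,np.degrees(a),t.round(4),F.round(4).tolist(),((Q-F)*1000).round(1).tolist())
im=c["scene"]["pixels"][130:270,130:300,::-1]; a=cv2.resize(im,None,fx=4,fy=4,interpolation=cv2.INTER_CUBIC)
cv2.imwrite("pics/sc.png",a)
E
```

```text
top (395, 229) [(array([395.5, 228.7]), [393, 226, 6, 6, 30])]
top (309, 230) [(array([308.7, 228.6]), [306, 226, 7, 6, 32])]
top (338, 269) [(array([338.3, 269.4]), [335, 267, 7, 6, 33])]
top (365, 189) [(array([365.7, 189.2]), [363, 187, 6, 5, 26])]
scene (165, 200) [(array([164.7, 199.6]), [161, 197, 8, 7, 39])]
scene (259, 190) [(array([258.7, 189.8]), [256, 187, 7, 7, 37])]
scene (226, 160) [(array([225.6, 159. ]), [223, 156, 6, 7, 34])]
scene (197, 234) [(array([196.4, 233.4]), [193, 230, 8, 8, 46])]
[[ 0.56   -0.1158  0.0916]
 [ 0.5499  0.0845  0.092 ]
 [ 0.4595  0.0143  0.0936]
 [ 0.6506 -0.0459  0.094 ]]
top 127.70406652957952 [ 0.5543 -0.0159] [[0.5594, -0.1156], [0.5493, 0.0839], [0.4591, 0.0142], [0.6496, -0.0459]] [[-0.2, 0.0], [-0.2, 0.4], [0.2, -0.3], [0.2, -0.2]]
scene 127.75009668370897 [ 0.5583 -0.0146] [[0.5634, -0.1143], [0.5531, 0.0852], [0.463, 0.0154], [0.6535, -0.0445]] [[0.8, 0.7], [0.6, -0.3], [-0.4, -0.2], [-0.9, -0.3]]
```

The four pins fit the box rigidly to under 1 mm in both views: centre about (0.555, -0.015), yaw 127.7°. Heights come out at 0.092–0.094 m, which is plausible given the calibration. Next I move above the box with the fingers shut and the tool turned to line up with the world axes.

>>> play_rows --motion '[{"translation": [-0.7, 1.1, 0], "roll": 1.4, "fingers": 1}, {"translation": [-2.0, 3.2, 0], "roll": 4.3, "fingers": 1}, {"translation": [-4.1, 6.4, 0], "roll": 8.6, "fingers": 1}, {"translation": [-6.1, 9.6, 0], "roll": 12.9, "fingers": 1}, {"translation": [-8.1, 12.7, 0], "roll": 17.2, "fingers": 1}, {"translation": [-10.2, 15.9, 0], "roll": 21.5, "fingers": 1}, {"translation": [-12.2, 19.1, 0], "roll": 25.8, "fingers": 1}, {"translation": [-14.2, 22.3, 0], "roll": 30.1, "fingers": 1}, {"translation": [-16.3, 25.5, 0], "roll": 34.4, "fingers": 1}, {"translation": [-18.3, 28.7, 0], "roll": 38.7, "fingers": 1}, {"translation": [-20.3, 31.9, 0], "roll": 43, "fingers": 1}, {"translation": [-22.4, 35.0, 0], "roll": 47.3, "fingers": 1}, {"translation": [-24.4, 38.2, 0], "roll": 51.6, "fingers": 1}, {"translation": [-26.4, 41.4, 0], "roll": 55.9, "fingers": 1}, {"translation": [-28.5, 44.6, 0], "roll": 60.2, "fingers": 1}, {"translation": [-30.5, 47.8, 0], "roll": 64.5, "fingers": 1}, {"translation": [-32.2, 50.4, 0], "roll": 68.1, "fingers": 1}, {"translation": [-33.2, 52.0, 0], "roll": 70.3, "fingers": 1}, {"translation": [-33.9, 53.1, 0], "roll": 71.7, "fingers": 1}, {"translation": [-33.9, 53.1, 0], "roll": 71.7, "fingers": 1}]'

```text
clock: 1.77
eef_pos: [0.5554, -0.0166, 0.2445]
tool_rot: [1.0, -0.002, -0.0, 0.0]
ft_force: [0.3, 0.7, -0.0]
grip_width: -0.0001
```

Run:
```python
from h import *
from workcell import bot
c=bot.camera("wrist"); np.savez("wrist1.npz",**c); cv2.imwrite("pics/wrist1.png",c["pixels"][:,:,::-1])
o=bot.get_obs(); print({k:np.round(o[k],4) for k in("clock","eef_pos","tool_rot","ft_force","grip_width","joint_pos")})
T=np.linalg.inv(c["world_to_cam"]);print(T[:3,3],T[:3,2])
for p in [(0.56,-.1155),(.5495,.0845),(.460,.0143),(.651,-.0457)]:
    print(proj(c,[*p,.1]).round(0))
```

```text
{'clock': np.float64(1.8167), 'eef_pos': array([ 0.5545, -0.0151,  0.2447]), 'tool_rot': array([ 1.0e+00, -1.1e-03, -7.0e-04, -1.0e-04]), 'ft_force': array([-0.0656, -0.0361,  0.1061]), 'grip_width': np.float64(0.0001), 'joint_pos': array([-2.7400e-02,  3.5140e-01,  1.5570e-01,  1.3765e+00,  2.0000e-04,
        1.5457e+00])}
[0.55602081 0.06865449 0.3724346 ] [-0.00231572 -0.32711545 -0.94498154]
[281. 299.]
[268.  73.]
[161. 165.]
[384. 231.]
```

View pics/wrist1.png

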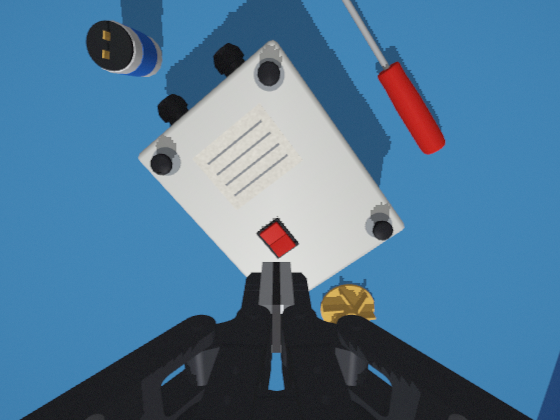

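The wrist view shows pin2 at (269,73), pin3 at (162,162) and pin4 at (382,229), all close to the predicted pixels. Pin1 is hidden behind the fingers. I'll refine the positions with these three.

Run:
```python
from h import *
c=dict(np.load("wrist1.npz")); t=dict(np.load("top0.npz")); s=dict(np.load("scene0.npz"))
tt=[(308.7,228.6),(338.3,269.4),(365.7,189.2)]; ss=[(258.7,189.8),(225.6,159.),(196.4,233.4)]
Q=[]
for u,a,b in zip([(269,73),(162,162),(382,229)],tt,ss):
    d=dark(c,u,12,45); print([(x.round(1),k.tolist()) for x,k in d])
    w=max(d,key=lambda k:k[1][4])[0]; Q.append(onplane(c,w,.098)[:2]); print(Q[-1].round(4), tri(c,w,t,a).round(4),tri(c,w,s,b).round(4))
B=BOX[1:]; Q=np.array(Q)
A,_=cv2.estimateAffinePartial2D(B,Q); print(A.round(4)); print((BOX@A[:,:2].T+A[:,2]).round(4), np.hypot(*A[:,0]))
```

```text
[(array([268.4,  70.6]), [258, 62, 22, 21, 288])]
[0.5502 0.0864] [0.5493 0.0852 0.0986] [0.5502 0.0855 0.0926]
[(array([160. , 161.7]), [151, 154, 21, 19, 238])]
[0.4593 0.0169] [0.4591 0.0151 0.0975] [0.4561 0.0148 0.0894]
[(array([383.3, 227.4]), [373, 221, 20, 17, 191])]
[ 0.6506 -0.0428] [ 0.6536 -0.0482  0.0857] [ 0.6515 -0.0448  0.095 ]
[[-0.6138 -0.7915  0.5551]
 [ 0.7915 -0.6138 -0.0131]]
[[ 0.5603 -0.113 ]
 [ 0.5499  0.0868]
 [ 0.4596  0.0168]
 [ 0.6505 -0.0431]] 1.0016258592399176
```

Three sources agree to about 2 mm, which is well inside the size of the head and fingertips. I'll use pin1 (0.5605,-0.1145), pin2 (0.550,0.0855), pin3 (0.460,0.0155) and pin4 (0.6505,-0.0447). Next I go above pin1.

>>> play_rows --motion '[{"translation": [0.1, 2, 0], "roll": 0, "fingers": 1}, {"translation": [0.3, 5, 1], "roll": 0, "fingers": 1}, {"translation": [0.5, 8, 3], "roll": 0, "fingers": 1}, {"translation": [0.6, 9.95, 6], "roll": 0, "fingers": 1}, {"translation": [0.6, 9.95, 9], "roll": 0, "fingers": 1}, {"translation": [0.6, 9.95, 10.5], "roll": 0, "fingers": 1}, {"translation": [0.6, 9.95, 11], "roll": 0, "fingers": 1}, {"translation": [0.6, 9.95, 11], "roll": 0, "fingers": 1}]'

```text
clock: 2.48
eef_pos: [0.559, -0.1123, 0.134]
tool_rot: [1.0, 0.001, -0.002, -0.001]
ft_force: [-0.3, 0.6, 0.4]
grip_width: 0.0001
```

Run:
```python
from h import *
from workcell import bot
ims=[]
for n,z in(("scene",4),("wrist",None)):
    c=bot.camera(n); p=c["pixels"]
    if z: 
        u=proj(c,[.5605,-.1145,.1]).astype(int); p=cv2.resize(p[u[1]-50:u[1]+50,u[0]-65:u[0]+65],(546,420),interpolation=cv2.INTER_CUBIC)
    else: p=p[210:,100:400]; p=cv2.resize(p,None,fx=.8,fy=.8)
    ims.append(p)
h=np.zeros((420,800,3),np.uint8); h[:,:546]=ims[0]; q=ims[1]; h[:q.shape[0],550:790]=q
cv2.imwrite("pics/pin1.png",h[:,:,::-1])
o=bot.get_obs(); print(o["eef_pos"],o["ft_force"])
```

```text
[ 0.56118632 -0.11274388  0.13664792] [-0.24932799 -0.86497793  0.59861051]
```

View pics/pin1.png

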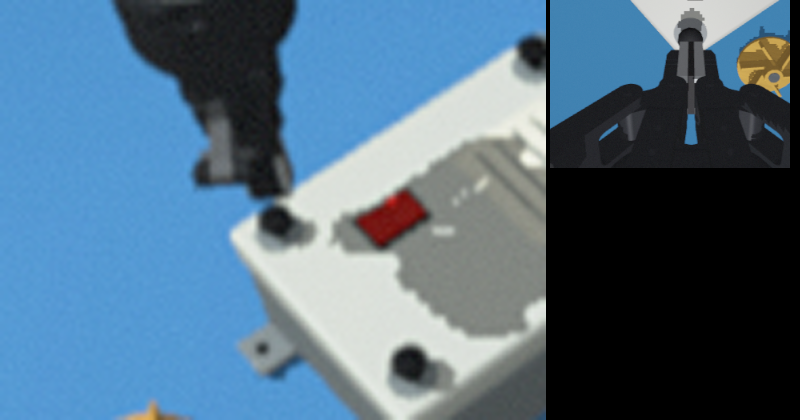

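Run:
```python
from h import *
from workcell import bot
c=bot.camera("scene"); w=bot.camera("wrist"); p=np.array([.5605,-.1135])
o=bot.get_obs();print(o["eef_pos"])
u=proj(c,[.5605,-.1145,.1]).astype(int)-[65,50]
f=lambda q:((proj(c,q)-u)*4.2).round(0)
g=lambda q:((proj(w,q)-[100,210])*.8+[550,0]).round(0)
for h in(f,g):
    print("pin",h([*p,.1]),"tip",[h([*(p+d),.1215]) for d in([0,0],[.0145,.011],[.0145,-.011],[-.0145,.011],[-.0145,-.011])])
```

```text
[ 0.56185103 -0.11311331  0.13732834]
pin [275. 211.] tip [array([266., 186.]), array([287., 208.]), array([242., 211.]), array([291., 161.]), array([246., 164.])]
pin [689.  39.] tip [array([689.,  56.]), array([713.,  40.]), array([712.,  71.]), array([664.,  40.]), array([666.,  71.])]
```

The projected fingertip outline matches the images: the tips are centred over pin1, about 22 mm above it. Now I descend gently.

>>> play_rows --motion '[{"translation": [0, 0, 0.5], "roll": 0, "fingers": 1}, {"translation": [0, 0, 1.0], "roll": 0, "fingers": 1}, {"translation": [0, 0, 1.4], "roll": 0, "fingers": 1}, {"translation": [0, 0, 1.7], "roll": 0, "fingers": 1}, {"translation": [0, 0, 1.9], "roll": 0, "fingers": 1}, {"translation": [0, 0, 2.1], "roll": 0, "fingers": 1}, {"translation": [0, 0, 2.3], "roll": 0, "fingers": 1}, {"translation": [0, 0, 2.4], "roll": 0, "fingers": 1}]'

```text
clock: 3.35
eef_pos: [0.5605, -0.1136, 0.1115]
tool_rot: [1.0, -0.0, -0.0, 0.0]
ft_force: [-1.4, -0.1, 3.8]
grip_width: 0.0
```

>>> play_rows --motion '[{"translation": [0, 0, 0.15], "roll": 0, "fingers": 1}, {"translation": [0, 0, 0.3], "roll": 0, "fingers": 1}, {"translation": [0, 0, 0.4], "roll": 0, "fingers": 1}, {"translation": [0, 0, 0.5], "roll": 0, "fingers": 1}, {"translation": [0, 0, 0.6], "roll": 0, "fingers": 1}, {"translation": [0, 0, 0.65], "roll": 0, "fingers": 1}, {"translation": [0, 0, 0.65], "roll": 0, "fingers": 1}]'

```text
clock: 3.93
eef_pos: [0.5605, -0.1136, 0.1046]
tool_rot: [1.0, -0.0, -0.0, 0.0]
ft_force: [-1.3, 0.3, 3.4]
grip_width: 0.0
```

>>> play_rows --motion '[{"translation": [0, 0, 0.05], "roll": 0, "fingers": 1}, {"translation": [0, 0, 0.1], "roll": 0, "fingers": 1}, {"translation": [0, 0, 0.1], "roll": 0, "fingers": 1}]'

```text
clock: 4.18
eef_pos: [0.5606, -0.1136, 0.104]
tool_rot: [1.0, -0.0, -0.0, 0.0]
ft_force: [-2.7, -0.4, 4.8]
grip_width: -0.0002
```

>>> play_rows --motion '[{"translation": [0, 0, 0.05], "roll": 0, "fingers": 1}, {"translation": [0, 0, 0.1], "roll": 0, "fingers": 1}, {"translation": [0, 0, 0.1], "roll": 0, "fingers": 1}]'

```text
clock: 4.43
eef_pos: [0.5606, -0.1136, 0.104]
tool_rot: [1.0, -0.0, 0.0, 0.0]
ft_force: [-4.9, 1.0, 10.0]
grip_width: -0.0003
```

Force rose from 4.8 to 10 N with no further motion, and the tip stood at 0.090, so pin1 is home. Now I lift and go over to pin2.

>>> play_rows --motion '[{"translation": [0, 0, -1], "roll": 0, "fingers": 1}, {"translation": [0, 0, -3], "roll": 0, "fingers": 1}, {"translation": [0, 0, -4.5], "roll": 0, "fingers": 1}, {"translation": [-0.1, -2, -5], "roll": 0, "fingers": 1}, {"translation": [-0.3, -5, -5], "roll": 0, "fingers": 1}, {"translation": [-0.5, -8.5, -5], "roll": 0, "fingers": 1}, {"translation": [-0.7, -12, -5], "roll": 0, "fingers": 1}, {"translation": [-0.9, -15.5, -5], "roll": 0, "fingers": 1}, {"translation": [-1.05, -18.5, -5], "roll": 0, "fingers": 1}, {"translation": [-1.05, -19.9, -5], "roll": 0, "fingers": 1}, {"translation": [-1.05, -19.9, -4.5], "roll": 0, "fingers": 1}, {"translation": [-1.05, -19.9, -3.5], "roll": 0, "fingers": 1}, {"translation": [-1.05, -19.9, -2.5], "roll": 0, "fingers": 1}, {"translation": [-1.05, -19.9, -2.2], "roll": 0, "fingers": 1}, {"translation": [-1.05, -19.9, -2.2], "roll": 0, "fingers": 1}]'

```text
clock: 5.68
eef_pos: [0.549, 0.0838, 0.1227]
tool_rot: [1.0, -0.001, -0.002, 0.0]
ft_force: [-0.4, 0.2, 0.8]
grip_width: 0.0003
```

Run:
```python
from h import *
from workcell import bot
c=bot.camera("wrist"); cv2.imwrite("pics/pin2.png",c["pixels"][:,:,::-1])
o=bot.get_obs();print(o["eef_pos"],o["ft_force"])
t=bot.camera("scene")
for i,(u) in enumerate([(164.7,199.6),(225.6,159.),(196.4,233.4)]): print([(x.round(1),k[4]) for x,k in dark(t,u)])
```

```text
[0.54957998 0.08401999 0.12360958] [-0.12272883  0.01875727  0.13255791]
[(array([165.1, 201.3]), np.int32(33))]
[(array([225.7, 159.1]), np.int32(32))]
[(array([196.4, 233.4]), np.int32(45))]
```

View pics/pin2.png

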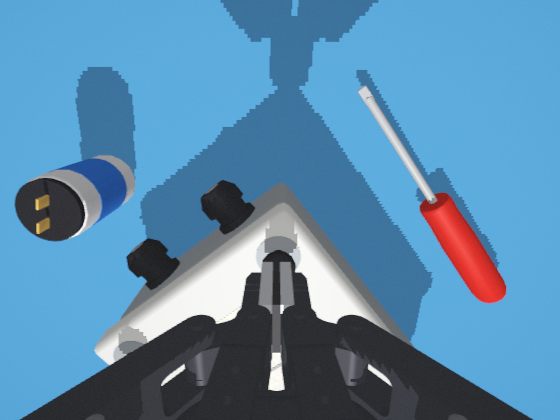

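The box hasn't moved: the other pins' pixels are unchanged, and pin1 dropped 1.7 px. In the wrist view pin2 sits right under the tips at (279,255). I'll press it.

>>> play_rows --motion '[{"translation": [0, -0.1, 0.3], "roll": 0, "fingers": 1}, {"translation": [0, -0.1, 0.5], "roll": 0, "fingers": 1}, {"translation": [0, -0.1, 0.7], "roll": 0, "fingers": 1}, {"translation": [0, -0.1, 0.85], "roll": 0, "fingers": 1}, {"translation": [0, -0.1, 1.0], "roll": 0, "fingers": 1}, {"translation": [0, -0.1, 1.15], "roll": 0, "fingers": 1}, {"translation": [0, -0.1, 1.3], "roll": 0, "fingers": 1}, {"translation": [0, -0.1, 1.45], "roll": 0, "fingers": 1}, {"translation": [0, -0.1, 1.6], "roll": 0, "fingers": 1}, {"translation": [0, -0.1, 1.7], "roll": 0, "fingers": 1}, {"translation": [0, -0.1, 1.8], "roll": 0, "fingers": 1}, {"translation": [0, -0.1, 1.8], "roll": 0, "fingers": 1}]'

```text
clock: 6.78
eef_pos: [0.5503, 0.0864, 0.1066]
tool_rot: [1.0, -0.0, 0.0, 0.0]
ft_force: [-0.9, 0.7, 1.0]
grip_width: 0.0003
```

>>> play_rows --motion '[{"translation": [0, 0, 0.1], "roll": 0, "fingers": 1}, {"translation": [0, 0, 0.2], "roll": 0, "fingers": 1}, {"translation": [0, 0, 0.3], "roll": 0, "fingers": 1}, {"translation": [0, 0, 0.3], "roll": 0, "fingers": 1}]'

```text
clock: 7.12
eef_pos: [0.5503, 0.0864, 0.104]
tool_rot: [1.0, -0.0, 0.0, -0.0]
ft_force: [-2.5, -0.3, 5.4]
grip_width: -0.0002
```

>>> play_rows --motion '[{"translation": [0, 0, 0.05], "roll": 0, "fingers": 1}, {"translation": [0, 0, 0.1], "roll": 0, "fingers": 1}, {"translation": [0, 0, 0.1], "roll": 0, "fingers": 1}]'

```text
clock: 7.37
eef_pos: [0.5503, 0.0864, 0.104]
tool_rot: [1.0, -0.0, 0.0, -0.0]
ft_force: [-4.2, -0.6, 10.8]
grip_width: 0.0
```

Pin2 is home at the same 0.104 stop, with 10.8 N. Next is pin3.

>>> play_rows --motion '[{"translation": [0, 0, -1], "roll": 0, "fingers": 1}, {"translation": [0, 0, -3], "roll": 0, "fingers": 1}, {"translation": [0, 0, -4.5], "roll": 0, "fingers": 1}, {"translation": [-1.3, 1, -5], "roll": 0, "fingers": 1}, {"translation": [-3.8, 3, -5], "roll": 0, "fingers": 1}, {"translation": [-6.4, 5, -5], "roll": 0, "fingers": 1}, {"translation": [-8.5, 6.6, -5], "roll": 0, "fingers": 1}, {"translation": [-9.05, 7.1, -5], "roll": 0, "fingers": 1}, {"translation": [-9.05, 7.1, -4.5], "roll": 0, "fingers": 1}, {"translation": [-9.05, 7.1, -3.5], "roll": 0, "fingers": 1}, {"translation": [-9.05, 7.1, -2.5], "roll": 0, "fingers": 1}, {"translation": [-9.05, 7.1, -2.2], "roll": 0, "fingers": 1}, {"translation": [-9.05, 7.1, -2.2], "roll": 0, "fingers": 1}]'

```text
clock: 8.45
eef_pos: [0.46, 0.016, 0.1237]
tool_rot: [1.0, 0.0, -0.001, -0.0]
ft_force: [0.6, 0.1, -0.5]
grip_width: -0.0001
```

Run:
```python
from h import *
from workcell import bot
c=bot.camera("wrist"); cv2.imwrite("pics/pin3.png",c["pixels"][:,:,::-1])
o=bot.get_obs();print(o["eef_pos"],o["ft_force"])
t=bot.camera("scene")
for u in [(164.7,199.6),(258.7,189.8),(225.6,159.),(196.4,233.4)]: print([(x.round(1),k[4]) for x,k in dark(t,u)])
```

```text
[0.46024318 0.01595047 0.12429502] [0.32668363 0.0895457  0.90261798]
[(array([165.1, 201.3]), np.int32(33))]
[(array([258.9, 192. ]), np.int32(30))]
[]
[(array([196.3, 233.3]), np.int32(42))]
```

View pics/pin3.png

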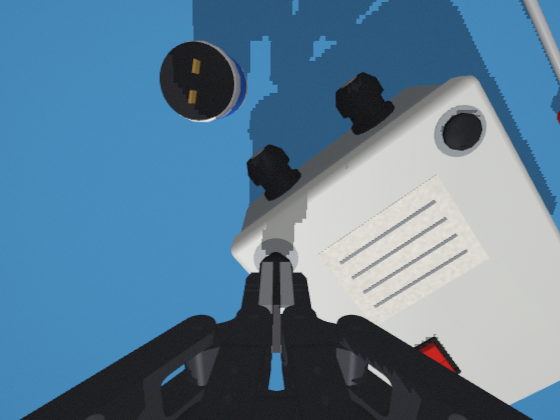

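Pin2 at (462,131) is seated on its ring, and pin3 sits under the tips at (277,258). I'll press pin3.

>>> play_rows --motion '[{"translation": [0, 0, 0.3], "roll": 0, "fingers": 1}, {"translation": [0, 0, 0.5], "roll": 0, "fingers": 1}, {"translation": [0, 0, 0.7], "roll": 0, "fingers": 1}, {"translation": [0, 0, 0.85], "roll": 0, "fingers": 1}, {"translation": [0, 0, 1.0], "roll": 0, "fingers": 1}, {"translation": [0, 0, 1.15], "roll": 0, "fingers": 1}, {"translation": [0, 0, 1.3], "roll": 0, "fingers": 1}, {"translation": [0, 0, 1.45], "roll": 0, "fingers": 1}, {"translation": [0, 0, 1.6], "roll": 0, "fingers": 1}, {"translation": [0, 0, 1.75], "roll": 0, "fingers": 1}, {"translation": [0, 0, 1.9], "roll": 0, "fingers": 1}, {"translation": [0, 0, 2.0], "roll": 0, "fingers": 1}, {"translation": [0, 0, 2.05], "roll": 0, "fingers": 1}, {"translation": [0, 0, 2.05], "roll": 0, "fingers": 1}]'

```text
clock: 9.72
eef_pos: [0.4597, 0.0155, 0.1041]
tool_rot: [1.0, -0.0, -0.0, -0.0]
ft_force: [-0.3, -0.2, 2.5]
grip_width: 0.0
```

>>> play_rows --motion '[{"translation": [0, 0, 0.05], "roll": 0, "fingers": 1}, {"translation": [0, 0, 0.1], "roll": 0, "fingers": 1}, {"translation": [0, 0, 0.15], "roll": 0, "fingers": 1}, {"translation": [0, 0, 0.15], "roll": 0, "fingers": 1}]'

```text
clock: 10.05
eef_pos: [0.4598, 0.0155, 0.1039]
tool_rot: [1.0, -0.0, 0.0, -0.0]
ft_force: [-3.8, 0.5, 11.6]
grip_width: -0.0002
```

Pin3 is home at 0.1039, with 11.6 N. Next is pin4.

>>> play_rows --motion '[{"translation": [0, 0, -1], "roll": 0, "fingers": 1}, {"translation": [0, 0, -3], "roll": 0, "fingers": 1}, {"translation": [0, 0, -4.5], "roll": 0, "fingers": 1}, {"translation": [2, 0.6, -5], "roll": 0, "fingers": 1}, {"translation": [5, 1.6, -5], "roll": 0, "fingers": 1}, {"translation": [8, 2.5, -5], "roll": 0, "fingers": 1}, {"translation": [11, 3.5, -5], "roll": 0, "fingers": 1}, {"translation": [14, 4.4, -5], "roll": 0, "fingers": 1}, {"translation": [17, 5.4, -5], "roll": 0, "fingers": 1}, {"translation": [18.7, 5.9, -5], "roll": 0, "fingers": 1}, {"translation": [19.05, 6, -4.8], "roll": 0, "fingers": 1}, {"translation": [19.05, 6, -4], "roll": 0, "fingers": 1}, {"translation": [19.05, 6, -3], "roll": 0, "fingers": 1}, {"translation": [19.05, 6, -2.2], "roll": 0, "fingers": 1}, {"translation": [19.05, 6, -2.2], "roll": 0, "fingers": 1}]'

```text
clock: 11.3
eef_pos: [0.6472, -0.0441, 0.1217]
tool_rot: [1.0, 0.0, -0.003, -0.0]
ft_force: [-0.3, -0.4, 0.3]
grip_width: -0.0002
```

Run:
```python
from h import *
from workcell import bot
c=bot.camera("wrist"); cv2.imwrite("pics/pin4.png",c["pixels"][:,:,::-1])
o=bot.get_obs();print(o["eef_pos"],o["ft_force"])
t=bot.camera("scene")
for u in [(164.7,199.6),(258.7,189.8),(225.6,159.),(196.4,233.4)]: print([(x.round(1),k[4]) for x,k in dark(t,u)])
```

```text
[ 0.64791788 -0.04410082  0.12297195] [-0.88302386 -0.39985915 -0.31379239]
[]
[(array([258.9, 192. ]), np.int32(30))]
[(array([226. , 161.7]), np.int32(26))]
[]
```

View pics/pin4.png

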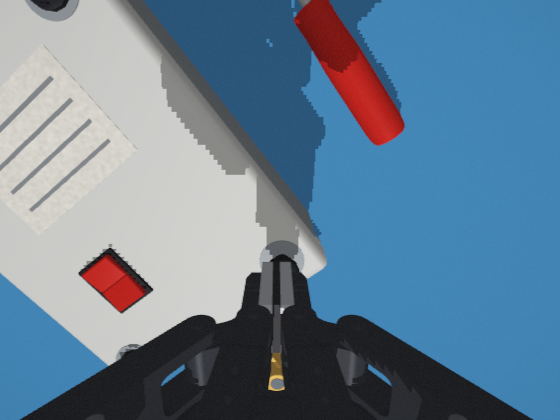

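Pin4 is at (283,258) and the tips at (277,262), still settling the last 2 mm in +x. I'll press it.

>>> play_rows --motion '[{"translation": [0, 0, 0.3], "roll": 0, "fingers": 1}, {"translation": [0, 0, 0.5], "roll": 0, "fingers": 1}, {"translation": [0, 0, 0.7], "roll": 0, "fingers": 1}, {"translation": [0, 0, 0.85], "roll": 0, "fingers": 1}, {"translation": [0, 0, 1.0], "roll": 0, "fingers": 1}, {"translation": [0, 0, 1.15], "roll": 0, "fingers": 1}, {"translation": [0, 0, 1.3], "roll": 0, "fingers": 1}, {"translation": [0, 0, 1.45], "roll": 0, "fingers": 1}, {"translation": [0, 0, 1.6], "roll": 0, "fingers": 1}, {"translation": [0, 0, 1.75], "roll": 0, "fingers": 1}, {"translation": [0, 0, 1.9], "roll": 0, "fingers": 1}, {"translation": [0, 0, 2.0], "roll": 0, "fingers": 1}, {"translation": [0, 0, 2.05], "roll": 0, "fingers": 1}, {"translation": [0, 0, 2.05], "roll": 0, "fingers": 1}]'

```text
clock: 12.57
eef_pos: [0.6503, -0.0446, 0.1041]
tool_rot: [1.0, -0.0, 0.0, -0.0]
ft_force: [-0.3, 0.7, 3.6]
grip_width: -0.0002
```

>>> play_rows --motion '[{"translation": [0, 0, 0.05], "roll": 0, "fingers": 1}, {"translation": [0, 0, 0.1], "roll": 0, "fingers": 1}, {"translation": [0, 0, 0.15], "roll": 0, "fingers": 1}, {"translation": [0, 0, 0.15], "roll": 0, "fingers": 1}]'

```text
clock: 12.9
eef_pos: [0.6503, -0.0446, 0.104]
tool_rot: [1.0, -0.0, 0.0, 0.0]
ft_force: [-3.1, 0.4, 8.9]
grip_width: -0.0002
```

Pin4 is home. Now I retract up and back, clear of the box, and check.

>>> play_rows --motion '[{"translation": [0, 0, -1], "roll": 0, "fingers": 1}, {"translation": [0, 0, -3], "roll": 0, "fingers": 1}, {"translation": [0, 0, -6], "roll": 0, "fingers": 1}, {"translation": [0, 0, -9], "roll": 0, "fingers": 1}, {"translation": [-1, 0, -12], "roll": 0, "fingers": 1}, {"translation": [-4, 0, -14], "roll": 0, "fingers": 1}, {"translation": [-7.5, -1, -15], "roll": 0, "fingers": 1}, {"translation": [-11, -3, -15], "roll": 0, "fingers": 1}, {"translation": [-14.5, -5, -15], "roll": 0, "fingers": 1}, {"translation": [-18, -7.5, -15], "roll": 0, "fingers": 1}, {"translation": [-21.5, -10, -15], "roll": 0, "fingers": 1}, {"translation": [-24, -13, -15], "roll": 0, "fingers": 1}, {"translation": [-26, -16, -15], "roll": 0, "fingers": 1}, {"translation": [-27, -18, -15], "roll": 0, "fingers": 1}, {"translation": [-27, -19, -15], "roll": 0, "fingers": 1}, {"translation": [-27, -19, -15], "roll": 0, "fingers": 1}, {"translation": [-27, -19, -15], "roll": 0, "fingers": 1}]'

```text
clock: 14.32
eef_pos: [0.3809, 0.1455, 0.2528]
tool_rot: [1.0, 0.0, 0.0, 0.0]
ft_force: [0.6, 0.2, -0.5]
grip_width: -0.0001
```

Run:
```python
from h import *
from workcell import bot
g={"top":[(395.5,228.7),(308.7,228.6),(338.3,269.4),(365.7,189.2)],"scene":[(164.7,199.6),(258.7,189.8),(225.6,159.),(196.4,233.4)]}
t={n:bot.camera(n) for n in g}
H=np.array([.0,0,0,0])
for n in g:
    c0=dict(np.load(f"{n}0.npz")); U=[]
    for u in g[n]:
        d=dark(t[n],u); x=d[0][0] if d else np.array(u)*np.nan; U.append(x)
    print(n,(np.array(U)-g[n]).round(1).tolist())
    Q=np.array([onplane(t[n],u,.088)[:2] for u in U]); a,tt,F=fit(Q); print(np.degrees(a).round(2),tt.round(4),((Q-F)*1000).round(1).tolist())
    # bystanders/box: colour blob centroids before/after
    for nm,lo,hi in(("red",(0,120,80),(8,255,255)),("yellow",(15,120,100),(30,255,255))):
        for c in(c0,t[n]):
            m=cv2.inRange(cv2.cvtColor(c["pixels"],cv2.COLOR_RGB2HSV),lo,hi); k,l,s,ce=cv2.connectedComponentsWithStats(m)
            print(nm,[(ce[i].round(1).tolist(),int(s[i,4])) for i in range(1,k) if s[i,4]>60])
o=bot.get_obs();print(o["clock"],o["eef_pos"],o["ft_force"])
cv2.imwrite("pics/end.png",t["scene"]["pixels"][:,:,::-1])
```

```text
top [[-1.1, 0.6], [-0.1, 0.7], [-0.6, 0.4], [-0.5, 0.9]]
127.62 [ 0.5542 -0.016 ] [[0.0, 0.3], [-0.5, 0.2], [-0.0, 0.1], [0.5, -0.6]]
red [([321.3, 178.3], 253), ([370.4, 229.5], 114)]
red [([321.2, 178.3], 250), ([370.4, 229.6], 115)]
yellow [([49.2, 167.4], 1815), ([158.7, 179.8], 357), ([416.7, 202.5], 508)]
yellow [([49.2, 167.4], 1805), ([158.7, 179.8], 358), ([416.7, 202.5], 510)]
scene [[0.4, 1.8], [0.3, 2.2], [0.4, 2.8], [0.6, 2.2]]
127.57 [ 0.5577 -0.0148] [[-0.0, 0.1], [-0.0, 0.1], [0.5, -0.3], [-0.4, 0.0]]
red [([191.7, 198.3], 116), ([248.3, 269.8], 412)]
red [([191.8, 198.2], 116), ([248.2, 269.8], 413)]
yellow [([9.7, 31.7], 1086), ([43.2, 38.2], 139), ([443.0, 233.4], 782), ([133.1, 259.6], 673)]
yellow [([9.7, 31.8], 1103), ([43.7, 38.4], 152), ([443.1, 233.4], 782), ([133.1, 259.6], 678)]
14.4167 [0.38098839 0.14474721 0.25263158] [-0.37305423  0.72878246 -0.13750407]
```

View pics/end.png

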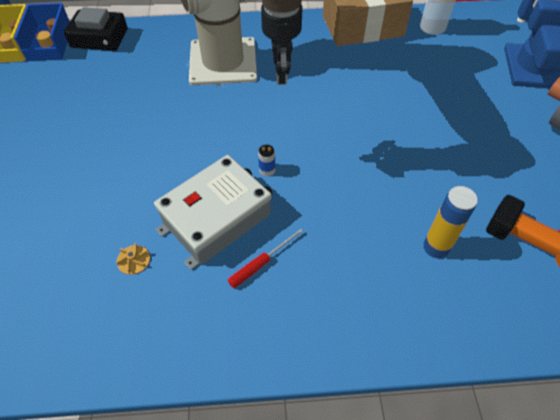

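All four heads now lie flat on the lid, each 1.8–2.8 px lower in the scene view. The switch, screwdriver, impeller and can are within 0.1 px of where they started, and the arm is clear. I'm handing in.

```bash
python3 -c "
from workcell import bot
print(bot.job_done())"
```

```text
the job is handed in; nothing more can be done
None
```

All four lid pins are pressed home and the job is handed in. I pressed them with the shut fingertips in the order you asked: 1 (by the switch), 2 (diagonally opposite), 3 (the other at the gland end), then 4. It took about 14.4 s of robot time.

- **Pins:** Each pin stopped at the same height, with the fingertips 90 mm above the bench. The force readings rose to 9–12 N with no further movement, which is the hard stop. In the final scene picture all four heads lie flat on the lid.
- **Surroundings:** The switch on the box lid, the screwdriver, the impeller and the spray can are within 0.1 px of where they started. I checked the capacitor only by eye, and it looks unmoved.
- **Disagreements:** The top and scene cameras placed the box about 3–4 mm apart in x throughout. My box yaw estimate also shifted by 0.1–0.2° between start and end. I put that down to measurement error, since the switch on the lid did not move.

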